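# Clear the small-parts carousel and hold the fitting jar at the front

## Task

A brown bakelite knob has been left standing on the freely spinning small-parts carousel: lift it off and set it down in the open parts tray without dropping it, and let go of it. Then turn the carousel until the jar with the brass grease fitting on its lid is at the front, in line with the fixed steel pointer, and finish with the gripper still holding the carousel still in that position (do not let go at the end). Leave the other things on the bench where they are.

Things in the scene. Friction and masses are not known exactly. Their poses are not given: they have to be found in the camera images.
- knob_center (a point): Centre (half-way up, 20 mm above its underside) of the loose brown bakelite knob, a round body 40 mm high: foot flange 40 mm across and 6 mm high, above it a cylinder 34 mm across up to 36 mm, chamfered top; 60 g nominal. It stands upright on the carousel platter, about 95 mm from the axis, in the wide gap that has no jars.
- knob: The same knob; origin at the centre of its underside, z up its axis.
- tray: Fixed dark steel open-topped parts tray, 130 x 130 mm outside, 28 mm high, walls 4 mm, inner floor 4 mm above the bench; origin at the centre of its underside, on the bench, x and y along its sides.
- platter: Turning plywood disc of the carousel, 270 mm across, 10 mm thick, top 30 mm above the bench; origin on its vertical axis at its underside. Its x axis points to the fitting jar. Spins freely, no stops (drag 0.01 N m, 0.9 kg). Four jars, 49 mm across, lid tops 76 mm above the bench, are screwed to it 100 mm from the axis at 0 (fitting jar), +58, +112 and -58 degrees counter-clockwise from x.
- fitting_jar (a point): Centre of the jar that has the brass grease fitting standing on its lid (fitting 18 mm wide, 26 mm high, top 102 mm above the bench); this point is 54 mm above the bench, 100 mm from the turning axis.
- handle (a point): Centre of the carousel's steel handle, on the turning axis, 94 mm above the bench: an upright-sided bar 60 mm long along the platter's x axis, 14 mm wide, 36 mm high (76 to 112 mm above the bench) on a 22 mm post, rigid with the platter.
- front_mark (a point): Point fixed to the bench where the centre of the fitting jar must come: 100 mm from the turning axis towards the fixed pointer, 54 mm above the bench. The pointer is a steel cone on a foot beyond the platter's rim (142 to 193 mm from the axis, 43 mm high), on the robot's side, its tip pointing at the axis.
- clip_a: Bystander: chrome hubcap clip, a small U 34 x 16 mm, 19 mm high, loose; origin under its centre.
- clip_b: Bystander: chrome hubcap clip, a small U 34 x 16 mm, 19 mm high, loose; origin under its centre.
- clip_c: Bystander: chrome hubcap clip, a small U 34 x 16 mm, 19 mm high, loose; origin under its centre.
- rivet_tin: Bystander: open steel coffee tin of rivets, 84 mm across, 95 mm high, loose; origin under its centre.
- spare_fitting: Bystander: spare brass grease fitting standing on the bench, 20 mm across, 32 mm high, loose; origin under its centre.
- wrench: Bystander: steel wrench 170 mm long lying flat on the bench, along its x axis, loose.
Not all that is in view belongs to the job. Of the things that look like the tray, take the one that is nearest to the robot's base at the start.

How it is judged:
On the way, in this order (a step that is already met when the one before it is completed fails the run):
1. the knob is carried down into the tray, still gripped when near its floor (x of knob_center in the frame of tray between -0.05 and 0.05 m and y of knob_center in the frame of tray between -0.05 and 0.05 m and z of knob_center in the frame of tray below 0.048 m and contact force between the fingers and knob above 0.3 N).
2. the knob rests in the tray, let go (x of knob_center in the frame of tray between -0.05 and 0.05 m and y of knob_center in the frame of tray between -0.05 and 0.05 m and z of knob_center in the frame of tray below 0.035 m and contact force between the fingers and knob below 0.05 N and linear speed of knob below 0.03 m/s), for 0.2 s.
3. the fitting jar is at the pointer and the gripper holds the carousel still (horizontal distance between fitting_jar and front_mark below 0.01 m and contact force between the fingers and platter above 1 N and angular speed of platter below 0.1 rad/s), for 0.3 s.
At the end, for the whole second after the job is handed in: Knob resting in the tray, released (centre within 50 mm of the tray's centre along each side, under 35 mm above the bench); fitting jar's centre within 10 mm horizontally of the front mark, carousel still (under 0.1 rad/s), gripper touching it with over 1 N (all of step 2 and all of step 3); the arm keeps its last pose, push and grip.
It fails at once if another thing on the bench is moved more than 30 mm (distance of any of clip_a, clip_b, clip_c, rivet_tin, spare_fitting, wrench from where it was at the start of the episode above 0.03 m).
It also fails if it takes over 72 s, if anything falls off the work surface, if the arm or the gripper's body presses on something with over 40 N, if the wrist force passes 120 N, or if a joint passes its speed limit or range.

## Robot

A 7-joint arm with a two-finger parallel gripper is mounted at the origin on the work surface. World frame = base frame: x ahead of the robot, y to its left, z up, the work surface at z = 0. Lengths are in m, angles in rad, forces in N, time in s.
With the tool pointing down it reaches from about 0.4 to 0.875 m from the base axis. Payload 6.5 kg.
Tool frame: the origin (TCP) lies midway between the tips of the shut fingers; the grasp point (between the pads) lies 19 mm behind it; z points along the fingers, y is the line along which they close (so a half turn about z gives the same grasp; the last joint's range is limited). The gripper opens to 85 mm and grips with 20 to 120 N. Pads are 22 mm wide; open, the fingers measure 114 mm over their backs; the gripper's body (76 mm by 85 mm) begins 54 mm behind the grasp point. The pads swing forward as they close: fully open they stand 13 mm farther back than shut.
Start: joints at [-1.342, 0.536, -0.004, 1.538, 0.003, 1.067, -0.071], TCP at [0.189, 0.622, 0.231] pointing down, gripper open.
Joint ranges: [-2.7, 2.7], [-0.37, 2.16], [-1.27, 1.26], [0.24, 2.4], [-1.31, 4.45], [0.19, 1.91], [-2.76, 2.76]. Speed limits (rad/s): [2.39, 2.39, 3.14, 3.14, 3.14, 3.14, 3.14].

## Interface

Orientations are given as a unit quaternion [x, y, z, w].
In Python, from plant import * gives the robot as it stands.
- The arm moves only by the shell command python3 -m inch 'ROWS' [FORCE]. ROWS is JSON, a list of rows, each an object of numbers: "dx", "dy", "dz": the shift along the tool's x, y, z in mm; "wx", "wy", "wz": the turn, a rotation vector about the tool's x, y, z in rad; "claw": the finger opening in mm, from 0 to 85.4. In form: [{"dx": .., "dy": .., "dz": .., "wx": .., "wy": .., "wz": .., "claw": ..}, ...]. A call has 1 to 5 rows; each row shifts and turns the commanded pose from where the row before left it, along the tool's axes as they then stand; what a row does not reach is not made up. A row lasts 1/12 s, in which the tool goes at most 41.7 mm and 7.16 degrees, less where a joint would pass 70% of its speed; a pose out of reach is approached as far as the arm can. A call is refused whole if a number of a shift passes 41.7 or a number of a turn 0.125, either way. A call with a gripper value outside its range is refused whole. The fingers move at their own pace and stop on an object; FORCE is the grip in N (left out, the last holds). Time passes only in rows, so rows that do not move let the fingers close. It gives the time, the measured TCP pose, the force, the opening and the grip force at its end, in the units of the state.
- get_state(): the state, without advancing time (a new reading comes with each control period).
- snapshot(name): name is "side" or "top"; returns a dict with "image" (384x512x3 uint8, red, green, blue), "range_z" (384x512 float32, m along the optical axis (not along the pixel's ray), 0 where there is no reading), "camera_matrix" (3x3 intrinsics, pixels), "dist" ([k1, k2, p1, p2, k3] as OpenCV has them; the pictures are not rectified), "rvec" (rotation vector, rad) and "tvec" (3), from world to camera coordinates, as OpenCV has them. Camera axes: x right, y down, z forward; pixel columns grow to the right and rows downward; lengths in m; the calibration is good to about 2 mm. A picture is of the moment at which its call begins.
- finish_job(): hands the job in; it is judged then, once.
The state is a dict: "time_s": time; "joint_pos": joint angles; "dq": joint speeds; "effort": joint torques, N m; "tool_pos": TCP position; "tcp_rot": TCP orientation; "force": force on the tool from outside, world axes, zero at the start; "wrist_torque": the same for the moment, N m; "opening": opening from 0.0 (shut) to 1.0 (fully open); "grip_force": force on a finger pad.
Only numpy, scipy, OpenCV 4.12 (cv2) and the standard library are available. Lean on these libraries where they do the work, as an engineer would, in place of code of your own. Each camera call takes 0.05 s, during which the arm holds its last target. There are 200 camera calls.

## Working session

There is one attempt and no reset: what is moved stays moved. The work goes in short steps, Python scripts to look and compute and a shell command to move; the robot and the scene stay as the last step left them, time stands still between calls to the robot, and variables do not carry over. Pictures are saved under pics/ and viewed, at most 10 in all, crops included, and the job is handed in when it is done.

```bash
mkdir -p pics; ls
python3 - <<'E'
from plant import *
import cv2,numpy as np
for n in("top","side"):
    s=snapshot(n);cv2.imwrite(f"pics/{n}0.png",cv2.resize(s["image"][:,:,::-1],(800,600)))
    np.savez(f"{n}0.npz",**s)
    R=cv2.Rodrigues(s["rvec"])[0];print(n,s["camera_matrix"].round(1).tolist(),s["dist"],(-R.T@s["tvec"].ravel()).round(3),R.round(2).tolist())
print(get_state())
E
```

```text
pics
top [[451.7, 0.0, 256.5], [0.0, 451.7, 191.2], [0.0, 0.0, 1.0]] [-0.18163231  0.          0.          0.          0.        ] [ 0.427 -0.108  1.406] [[-0.01, -1.0, 0.01], [-1.0, 0.0, -0.1], [0.1, -0.01, -1.0]]
side [[400.4, 0.0, 258.5], [0.0, 400.4, 185.3], [0.0, 0.0, 1.0]] [-0.07108031  0.          0.          0.          0.        ] [-0.085 -0.871  0.766] [[0.76, -0.65, 0.01], [-0.35, -0.43, -0.83], [0.54, 0.63, -0.56]]
{'time_s': 0.1, 'joint_pos': array([-1.34218762,  0.53709338, -0.00448634,  1.53875434,  0.00261049,
        1.06730346, -0.07120426]), 'dq': array([ 8.17708469e-05, -2.87826419e-03, -8.91144257e-04, -1.65626388e-03,
        2.06805246e-03, -1.53333842e-03, -2.12925987e-03]), 'effort': array([ 1.80630974e-03, -5.84569502e+01,  1.05146572e+00, -2.59776485e+01,
        1.26191368e-02,  4.62670447e-03,  4.80473500e-05]), 'tool_pos': array([0.18868651, 0.62142379, 0.23050611]), 'tcp_rot': array([ 1.46814955e-01,  9.89163670e-01, -7.73662227e-04, -6.44464516e-05]), 'force': array([ 0.0977271 , -0.11182194,  0.15045135]), 'wrist_torque': array([0.02433166, 0.04604208, 0.01041378]), 'grip_force': 0.0, 'opening': 1.0025797775614427}
```

View pics/top0.png

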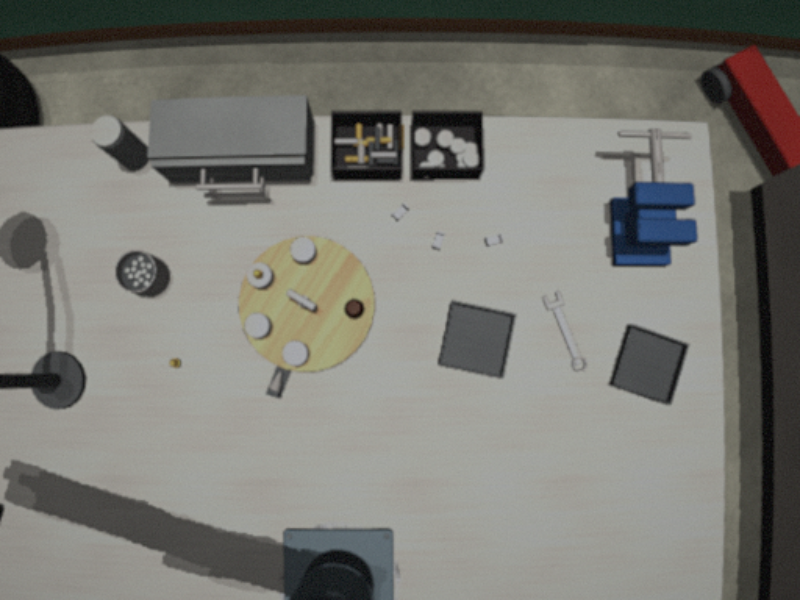

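View pics/side0.png

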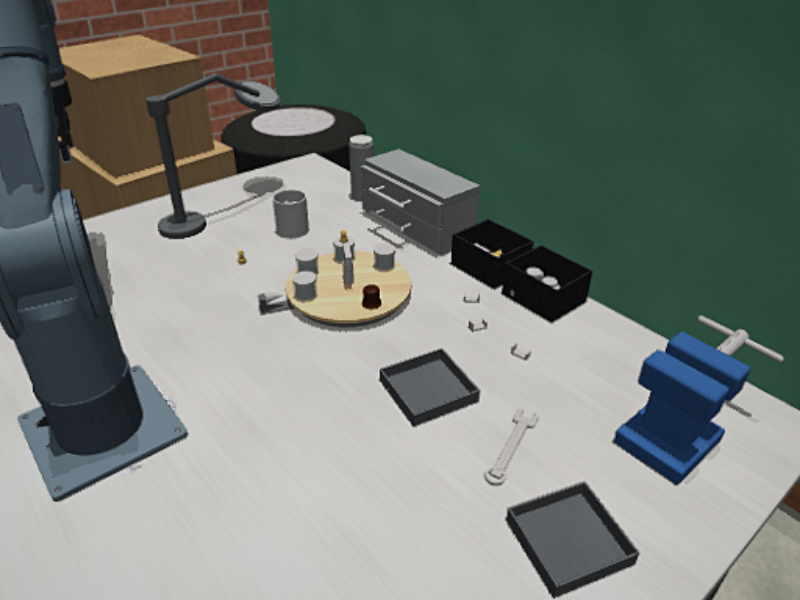

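Top view (800x600): the knob is at (354,308) on the carousel, whose centre is at (306,303). The fitting jar is at (260,274), the pointer at (280,382), and a spare fitting on the bench at (176,363). There are two tray lookalikes, at (477,339) and (648,364). The first is clearly nearer the base (338,590), so it is the tray.

```bash
cat > h.py <<'E'
import cv2,numpy as np
def ray(s,uv):
    uv=np.asarray(uv,float).reshape(-1,1,2)
    n=cv2.undistortPoints(uv,s["camera_matrix"],s["dist"]).reshape(-1,2)
    R=cv2.Rodrigues(s["rvec"])[0]; c=-R.T@s["tvec"].ravel()
    return c,np.c_[n,np.ones(len(n))]@R
def plane(s,uv,z):
    c,d=ray(s,uv); return c+d*((z-c[2])/d[:,2])[:,None]
def tri(s1,p1,s2,p2):
    c1,d1=ray(s1,p1);c2,d2=ray(s2,p2);d1=d1[0];d2=d2[0]
    t=np.linalg.lstsq(np.c_[d1,-d2],c2-c1,rcond=None)[0]
    a=c1+t[0]*d1;b=c2+t[1]*d2;return (a+b)/2,np.linalg.norm(a-b)
def blobs(m,amin=8):
    n,l,st,ce=cv2.connectedComponentsWithStats(m.astype(np.uint8))
    return [(ce[i],st[i],l==i) for i in range(1,n) if st[i,4]>=amin]
def hsv(s): return cv2.cvtColor(s["image"],cv2.COLOR_RGB2HSV).astype(int)
def cloud(s,m):
    v,u=np.nonzero(m&(s["range_z"]>0)); c,d=ray(s,np.c_[u,v]); return c+d*s["range_z"][v,u][:,None]
E
python3 - <<'E'
from h import *
T=dict(np.load("top0.npz"));S=dict(np.load("side0.npz"))
def near(s,m,px,r=60,amin=8):
    px=np.array(px)*.64
    b=[x for x in blobs(m,amin) if np.hypot(*(x[0]-px))<r*.64]
    return b
for nm,s,kp,fp,tp,pp in(("top",T,(354,308),(259,273),(477,339),(306,303)),("side",S,(372,296),(344,237),(430,385),(350,290))):
    H=hsv(s)
    for q,p in(("knob",kp),("fit",fp),("tray",tp),("plat",pp)): print(nm,q,"hsv",H[int(p[1]*.64),int(p[0]*.64)])
    wood=(H[...,0]>12)&(H[...,0]<32)&(H[...,1]>70)&(H[...,2]>120)
    b=max(near(s,wood,pp,60,50),key=lambda x:x[1][4])
    cn=max(cv2.findContours(b[2].astype(np.uint8),cv2.RETR_EXTERNAL,cv2.CHAIN_APPROX_NONE)[0],key=len)
    w=plane(s,cv2.convexHull(cn),.03)[:,:2].astype(np.float32)
    print(nm,"platter",cv2.minEnclosingCircle(w),"ptcloud z",np.median(cloud(s,b[2])[:,2]))
    V=H[...,2]; 
    for q,m,p in(("knob",(V<75)&(H[...,1]>80),kp),("fit",(H[...,0]>12)&(H[...,0]<30)&(H[...,1]>130),fp),("tray",(V<105)&(H[...,1]<80),tp)):
        for x in near(s,m,p,25,6):
            c=cloud(s,x[2]); print(nm,q,x[0].round(1),x[1],"cloud med",np.median(c,0).round(3),"z10/90",np.percentile(c[:,2],[5,95]).round(3))
            if q=="tray":
                h=cv2.findContours(x[2].astype(np.uint8),cv2.RETR_EXTERNAL,cv2.CHAIN_APPROX_NONE)[0]
                h=max(h,key=len)
                for z in(0,.028): print("   rect z",z,cv2.minAreaRect(plane(s,h,z)[:,:2].astype(np.float32)))
im=T["image"][140:270,140:340,::-1];cv2.imwrite("pics/crop1.png",cv2.resize(im,(800,520),interpolation=cv2.INTER_CUBIC))
E
```

```text
top knob hsv [ 8 96 85]
top fit hsv [ 25 129 142]
top tray hsv [60  3 88]
top plat hsv [120   7 173]
top platter ((0.5488929152488708, 0.05287567898631096), 0.131367489695549) ptcloud z 0.029376109098591785
top knob [226.6 197.5] [221 192  12  12  57] cloud med [ 0.537 -0.039  0.068] z10/90 [0.04  0.072]
top tray [304.5 216.8] [ 280  193   50   49 1777] cloud med [ 0.482 -0.277  0.004] z10/90 [-0.001  0.028]
   rect z 0 ((0.4834335744380951, -0.2778075039386749), (0.13378939032554626, 0.13163648545742035), 77.46636962890625)
   rect z 0.028 ((0.4823192358016968, -0.2744183838367462), (0.13112594187259674, 0.12901590764522552), 77.46636962890625)
side knob hsv [  8 244  23]
side fit hsv [ 20 167  81]
side tray hsv [108  12 103]
side plat hsv [ 17  87 197]
side platter ((0.5239847302436829, 0.0537182055413723), 0.06147129088640213) ptcloud z 0.03040481378612586
side knob [237.1 190.1] [232 183  12  15 139] cloud med [ 0.533 -0.045  0.055] z10/90 [0.036 0.071]
side fit [219.4 151. ] [218 147   4   8  24] cloud med [0.601 0.142 0.089] z10/90 [0.081 0.102]
side tray [273.4 247.7] [ 243  223   64   50 1765] cloud med [ 0.479 -0.275  0.006] z10/90 [0.002 0.028]
   rect z 0 ((0.4927924573421478, -0.2644382417201996), (0.1549081951379776, 0.14629718661308289), 77.76046752929688)
   rect z 0.028 ((0.4716868996620178, -0.28659969568252563), (0.14924511313438416, 0.14094889163970947), 77.7604751586914)
```

View pics/crop1.png

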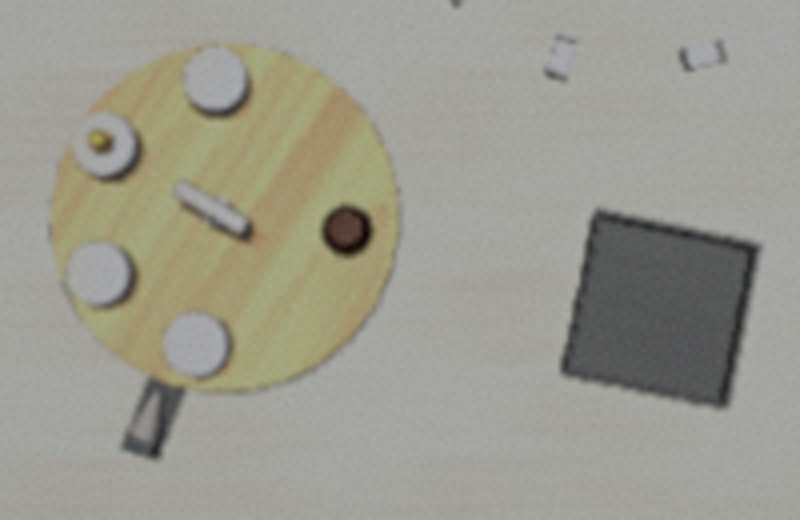

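Crop: the knob is at (347,230), the fitting jar at (108,146) with brass on its lid, and the pointer foot spans (123–185, 378–458). The tray's square is centred at about (662,308).

Run:
```python
from h import *
T=dict(np.load("top0.npz"));S=dict(np.load("side0.npz"))
f=lambda x,y:(140+x/4-.375,140+y/4-.375)
H=hsv(T);W=(H[...,0]>12)&(H[...,0]<32)&(H[...,1]>50)&(H[...,2]>110)
b=max(blobs(W,500),key=lambda x:x[1][4]);cn=max(cv2.findContours(b[2].astype(np.uint8),0,1)[0],key=len)
w=plane(T,cv2.convexHull(cn),.03)[:,:2].astype(np.float32);C,r=cv2.minEnclosingCircle(w);print("plat",C,r, cv2.fitEllipse(w))
C=np.array(C)
k,e=tri(T,f(347,229),S,(372*.64,288.5*.64));print("knob top tri",k,e)
k=plane(T,[f(347,229)],.07)[0];print("knob",k,"r,ang",np.hypot(*(k[:2]-C)),np.degrees(np.arctan2(*(k[:2]-C)[::-1])))
g,e=tri(T,f(101,140),S,(344*.64,233*.64));print("fit top tri",g,e)
for n,p,z in(("fit",f(101,140),.1),("lidF",f(106,145),.076),("lid+58",f(100,273),.076),("lid112",f(197,344),.076),("lid-58",f(216,80),.076),
  ("h1",f(182,188),.112),("h2",f(243,231),.112),("foot far",f(168,381),.005),("foot near",f(140,452),.005)):
    q=plane(T,[p],z)[0];d=q[:2]-C;print(n,q.round(4),"r",np.hypot(*d).round(4),"ang",np.degrees(np.arctan2(d[1],d[0])).round(1))
# clouds: pointer and handle, jars
v,u=np.mgrid[0:384,0:512];
for n,s in(("T",T),("S",S)):
    P=cloud(s,np.ones((384,512),bool));d=P[:,:2]-C;R=np.hypot(*d.T);A=np.degrees(np.arctan2(d[:,1],d[:,0]))
    m=(R>.145)&(R<.195)&(P[:,2]>.012)&(P[:,2]<.05);print(n,"pointer",m.sum(),np.median(P[m],0),np.median(A[m]),np.percentile(P[m,2],95))
    m=(R<.04)&(P[:,2]>.08);c=P[m];print("handle",m.sum(),c.mean(0),c[:,2].max(),cv2.minAreaRect(c[:,:2].astype(np.float32)))
```

```text
plat (0.5531491637229919, 0.060101576149463654) 0.13468250632286072 ((0.553793728351593, 0.059650253504514694), (0.26639866828918457, 0.2673927843570709), 124.31509399414062)
knob top tri [ 0.54173849 -0.03780764  0.06867003] 0.002622546063929077
knob [ 0.54055562 -0.03711856  0.07      ] r,ang 0.09803240072731409 -97.38078812907256
fit top tri [0.60487263 0.14258675 0.09659508] 0.00076792724294787
fit [0.6041 0.1422 0.1   ] r 0.0966 ang 58.2
lidF [0.6036 0.1429 0.076 ] r 0.0969 ang 58.7
lid+58 [0.508  0.1461 0.076 ] r 0.0971 ang 117.7
lid112 [0.4554 0.0733 0.076 ] r 0.0986 ang 172.3
lid-58 [0.6521 0.0608 0.076 ] r 0.0989 ang 0.4
h1 [0.5671 0.0801 0.112 ] r 0.0244 ang 55.0
h2 [0.5358 0.0356 0.112 ] r 0.03 ang -125.3
foot far [0.4282 0.1054 0.005 ] r 0.1329 ang 160.1
foot near [0.3732 0.1271 0.005 ] r 0.192 ang 159.6
T pointer 98 [0.38859015 0.1176106  0.03536515] 160.19812905494396 0.04177966471265216
handle 115 [0.55204063 0.05906398 0.10770181] 0.11603572624492187 ((0.5529607534408569, 0.05973420664668083), (0.05931198224425316, 0.019732750952243805), 63.460018157958984)
S pointer 99 [0.38343775 0.11436714 0.03278271] 161.87134991984752 0.04057353756288921
handle 81 [0.5452602  0.04841175 0.10340869] 0.11512274728415761 ((0.5511115789413452, 0.055041730403900146), (0.05820053815841675, 0.01676015742123127), 58.032386779785156)
```

Measurements check out: triangulated knob top 0.069 m (expected 0.070), platter radius 0.135 m, jar radii 0.097–0.099 m, and tray 131 x 129 mm at (0.482,-0.275). The fitting jar is at about 58.5° and the pointer at about 160°, so the carousel needs roughly +101°. Moving over to the knob now.

```bash
R='[{"dx":-28,"dy":-28},{"dx":-28,"dy":-28},{"dx":-28,"dy":-28},{"dx":-28,"dy":-28},{"dx":-28,"dy":-28}]'
python3 -m inch '[{"dx":-28,"dy":-28},{"dx":-28,"dy":-28},{"dx":-28,"dy":-28},{"dx":-28,"dy":-28},{"dx":-28,"dy":-28}]'
python3 -m inch '[{"dx":-28,"dy":-28},{"dx":-28,"dy":-28},{"dx":-28,"dy":-28},{"dx":-28,"dy":-28},{"dx":-28,"dy":-28}]'
python3 -m inch '[{"dx":-28,"dy":-28},{"dx":-28,"dy":-28},{"dx":-28,"dy":-28},{"dx":-28,"dy":-28},{"dx":-28,"dy":-28}]'
```

```text
validation failed for argument at $[0]...
validation failed for argument at $[0]...
validation failed for argument at $[0]...
```

```bash
python3 -m inch '[{"dx":-28,"dy":-28,"dz":0,"wx":0,"wy":0,"wz":0,"claw":70},{"dx":-28,"dy":-28,"dz":0,"wx":0,"wy":0,"wz":0,"claw":70},{"dx":-28,"dy":-28,"dz":0,"wx":0,"wy":0,"wz":0,"claw":70},{"dx":-28,"dy":-28,"dz":0,"wx":0,"wy":0,"wz":0,"claw":70},{"dx":-28,"dy":-28,"dz":0,"wx":0,"wy":0,"wz":0,"claw":70}]' 40
```

```text
time_s: 0.52
tool_pos: [0.2826, 0.4453, 0.2309]
tcp_rot: [0.147, 0.989, -0.0, -0.0]
force: [0.7, -0.0, 0.2]
opening: 0.824
grip_force: 0.0
```

```bash
python3 -m inch '[{"dx":-28,"dy":-28,"dz":0,"wx":0,"wy":0,"wz":0,"claw":70},{"dx":-28,"dy":-28,"dz":0,"wx":0,"wy":0,"wz":0,"claw":70},{"dx":-28,"dy":-28,"dz":0,"wx":0,"wy":0,"wz":0,"claw":70},{"dx":-28,"dy":-28,"dz":0,"wx":0,"wy":0,"wz":0,"claw":70},{"dx":-28,"dy":-28,"dz":0,"wx":0,"wy":0,"wz":0,"claw":70}]'
python3 -m inch '[{"dx":-28,"dy":-28,"dz":0,"wx":0,"wy":0,"wz":0,"claw":70},{"dx":-28,"dy":-28,"dz":0,"wx":0,"wy":0,"wz":0,"claw":70},{"dx":-28,"dy":-28,"dz":0,"wx":0,"wy":0,"wz":0,"claw":70},{"dx":-28,"dy":-28,"dz":0,"wx":0,"wy":0,"wz":0,"claw":70},{"dx":-25,"dy":-25,"dz":0,"wx":0,"wy":0,"wz":0,"claw":70}]'
python3 -m inch '[{"dx":-25,"dy":-25,"dz":0,"wx":0,"wy":0,"wz":0,"claw":70},{"dx":-25,"dy":-25,"dz":0,"wx":0,"wy":0,"wz":0,"claw":70},{"dx":-25,"dy":-25,"dz":0,"wx":0,"wy":0,"wz":0,"claw":70},{"dx":0,"dy":0,"dz":0,"wx":0,"wy":0,"wz":0,"claw":70},{"dx":0,"dy":0,"dz":0,"wx":0,"wy":0,"wz":0,"claw":70}]'
```

```text
time_s: 0.93
tool_pos: [0.3758, 0.2707, 0.2312]
tcp_rot: [0.147, 0.989, -0.0, -0.0]
force: [0.7, 0.9, 0.6]
opening: 0.822
grip_force: 0.0
time_s: 1.35
tool_pos: [0.4673, 0.0992, 0.2313]
tcp_rot: [0.147, 0.989, -0.0, 0.0]
force: [0.4, 0.2, -0.6]
opening: 0.823
grip_force: 0.0
time_s: 1.77
tool_pos: [0.5169, 0.0061, 0.231]
tcp_rot: [0.149, 0.989, -0.0, -0.0]
force: [-0.0, 0.3, 0.2]
opening: 0.821
grip_force: 0.0
```

```bash
python3 -m inch '[{"dx":-18,"dy":-18,"dz":0,"wx":0,"wy":0,"wz":0,"claw":70},{"dx":-18,"dy":-17,"dz":0,"wx":0,"wy":0,"wz":0,"claw":70},{"dx":0,"dy":0,"dz":40,"wx":0,"wy":0,"wz":0,"claw":70},{"dx":0,"dy":0,"dz":40,"wx":0,"wy":0,"wz":0,"claw":70},{"dx":0,"dy":0,"dz":40,"wx":0,"wy":0,"wz":0,"claw":70}]'
python3 -m inch '[{"dx":0,"dy":0,"dz":10,"wx":0,"wy":0,"wz":0,"claw":70},{"dx":0,"dy":0,"dz":0,"wx":0,"wy":0,"wz":0,"claw":70},{"dx":0,"dy":0,"dz":0,"wx":0,"wy":0,"wz":0,"claw":70}]'
python3 - <<'E'
from plant import *
import cv2
a=snapshot("side")["image"][130:250,170:330,::-1];b=snapshot("top")["image"][150:250,160:293,::-1]
import numpy as np
cv2.imwrite("pics/k1.png",np.hstack([cv2.resize(a,(400,300),interpolation=2),cv2.resize(b,(400,300),interpolation=2)]))
E
```

```text
time_s: 2.18
tool_pos: [0.5411, -0.0341, 0.1103]
tcp_rot: [0.146, 0.989, 0.001, 0.001]
force: [0.8, 0.9, -0.5]
opening: 0.822
grip_force: 0.0
time_s: 2.43
tool_pos: [0.5413, -0.0349, 0.1022]
tcp_rot: [0.146, 0.989, 0.0, 0.0]
force: [-0.0, -0.0, 0.6]
opening: 0.821
grip_force: 0.0
```

View pics/k1.png

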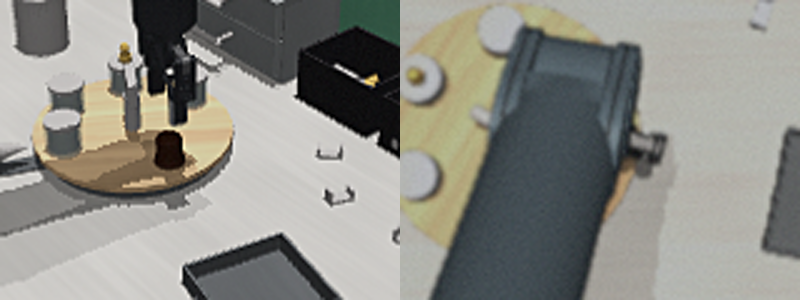

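The fingers at (156,90) and (178,120) straddle the knob at (169,145) in the side crop, so I'm descending.

```bash
python3 -m inch '[{"dx":0,"dy":-3,"dz":20,"wx":0,"wy":0,"wz":0,"claw":70},{"dx":0,"dy":0,"dz":20,"wx":0,"wy":0,"wz":0,"claw":70},{"dx":0,"dy":0,"dz":15,"wx":0,"wy":0,"wz":0,"claw":70},{"dx":0,"dy":0,"dz":6,"wx":0,"wy":0,"wz":0,"claw":70},{"dx":0,"dy":0,"dz":0,"wx":0,"wy":0,"wz":0,"claw":70}]'
python3 -m inch '[{"dx":0,"dy":0,"dz":0,"wx":0,"wy":0,"wz":0,"claw":55},{"dx":0,"dy":0,"dz":0,"wx":0,"wy":0,"wz":0,"claw":45},{"dx":0,"dy":0,"dz":0,"wx":0,"wy":0,"wz":0,"claw":38},{"dx":0,"dy":0,"dz":0,"wx":0,"wy":0,"wz":0,"claw":30},{"dx":0,"dy":0,"dz":0,"wx":0,"wy":0,"wz":0,"claw":25}]' 30
python3 -m inch '[{"dx":0,"dy":0,"dz":0,"wx":0,"wy":0,"wz":0,"claw":20},{"dx":0,"dy":0,"dz":0,"wx":0,"wy":0,"wz":0,"claw":20},{"dx":0,"dy":0,"dz":0,"wx":0,"wy":0,"wz":0,"claw":20}]'
```

```text
time_s: 2.95
tool_pos: [0.5405, -0.0384, 0.0408]
tcp_rot: [0.147, 0.989, 0.0, 0.0]
force: [0.0, -0.3, 0.6]
opening: 0.82
grip_force: 0.0
time_s: 3.37
tool_pos: [0.5414, -0.0385, 0.0416]
tcp_rot: [0.147, 0.989, 0.0, 0.001]
force: [-1.1, 0.5, 6.0]
opening: 0.386
grip_force: 29.6
time_s: 3.62
tool_pos: [0.5414, -0.0385, 0.0416]
tcp_rot: [0.147, 0.989, 0.0, 0.001]
force: [-0.8, 0.7, 7.0]
opening: 0.382
grip_force: 29.6
```

```bash
python3 -m inch '[{"dx":0,"dy":0,"dz":-8,"wx":0,"wy":0,"wz":0,"claw":20},{"dx":0,"dy":0,"dz":-12,"wx":0,"wy":0,"wz":0,"claw":20},{"dx":0,"dy":0,"dz":-20,"wx":0,"wy":0,"wz":0,"claw":20},{"dx":0,"dy":0,"dz":-20,"wx":0,"wy":0,"wz":0,"claw":20},{"dx":0,"dy":0,"dz":-20,"wx":0,"wy":0,"wz":0,"claw":20}]'
python3 - <<'E'
from plant import *
import cv2
a=snapshot("side")["image"][110:260,170:370,::-1]
cv2.imwrite("pics/k2.png",cv2.resize(a,(600,450),interpolation=2))
E
```

```text
time_s: 4.03
tool_pos: [0.54, -0.0387, 0.1222]
tcp_rot: [0.147, 0.989, -0.0, 0.0]
force: [0.7, 0.0, -0.6]
opening: 0.386
grip_force: 30.1
```

View pics/k2.png

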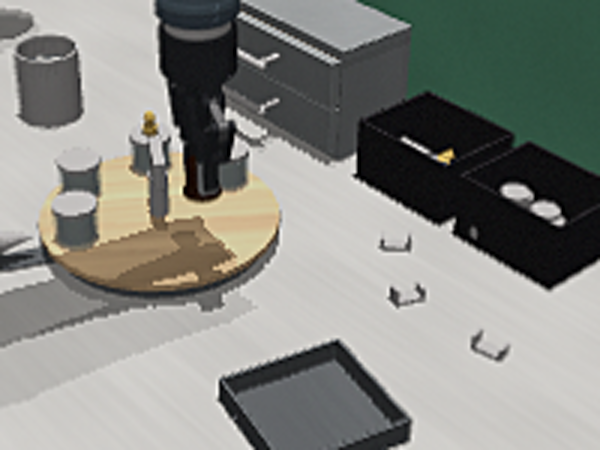

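The knob (200,185) is held upright between the fingers, clear of the platter. Next I carry it to the tray.

```bash
python3 -m inch '[{"dx":-1,"dy":-15,"dz":0,"wx":0,"wy":0,"wz":0,"claw":20},{"dx":-2,"dy":-25,"dz":0,"wx":0,"wy":0,"wz":0,"claw":20},{"dx":-2,"dy":-30,"dz":0,"wx":0,"wy":0,"wz":0,"claw":20},{"dx":-2,"dy":-30,"dz":0,"wx":0,"wy":0,"wz":0,"claw":20},{"dx":-2,"dy":-30,"dz":0,"wx":0,"wy":0,"wz":0,"claw":20}]'
python3 -m inch '[{"dx":-1,"dy":-30,"dz":0,"wx":0,"wy":0,"wz":0,"claw":20},{"dx":-1,"dy":-30,"dz":0,"wx":0,"wy":0,"wz":0,"claw":20},{"dx":-1,"dy":-30,"dz":0,"wx":0,"wy":0,"wz":0,"claw":20},{"dx":0,"dy":-23,"dz":0,"wx":0,"wy":0,"wz":0,"claw":20},{"dx":0,"dy":0,"dz":0,"wx":0,"wy":0,"wz":0,"claw":20}]'
```

```text
time_s: 4.5
tool_pos: [0.5107, -0.1668, 0.1214]
tcp_rot: [0.147, 0.989, -0.0, 0.001]
force: [0.6, -0.0, -0.2]
opening: 0.383
grip_force: 30.1
time_s: 4.92
tool_pos: [0.4785, -0.2811, 0.1217]
tcp_rot: [0.151, 0.989, -0.002, 0.0]
force: [-0.6, -1.0, 0.5]
opening: 0.387
grip_force: 30.1
```

```bash
python3 -m inch '[{"dx":0,"dy":3,"dz":25,"wx":0,"wy":0,"wz":0,"claw":20},{"dx":0,"dy":0,"dz":25,"wx":0,"wy":0,"wz":0,"claw":20},{"dx":0,"dy":0,"dz":25,"wx":0,"wy":0,"wz":0,"claw":20},{"dx":0,"dy":0,"dz":15,"wx":0,"wy":0,"wz":0,"claw":20},{"dx":0,"dy":0,"dz":8,"wx":0,"wy":0,"wz":0,"claw":20}]'
python3 -m inch '[{"dx":0,"dy":0,"dz":4,"wx":0,"wy":0,"wz":0,"claw":20},{"dx":0,"dy":0,"dz":3,"wx":0,"wy":0,"wz":0,"claw":20},{"dx":0,"dy":0,"dz":0,"wx":0,"wy":0,"wz":0,"claw":20},{"dx":0,"dy":0,"dz":0,"wx":0,"wy":0,"wz":0,"claw":20}]'
```

```text
time_s: 5.33
tool_pos: [0.4811, -0.2707, 0.0211]
tcp_rot: [0.147, 0.989, 0.0, -0.001]
force: [-0.8, 1.0, -0.4]
opening: 0.386
grip_force: 30.1
time_s: 5.67
tool_pos: [0.4826, -0.2721, 0.0163]
tcp_rot: [0.147, 0.989, -0.0, 0.001]
force: [-0.5, 0.4, 0.0]
opening: 0.382
grip_force: 30.1
```

```bash
python3 -m inch '[{"dx":0,"dy":0,"dz":1,"wx":0,"wy":0,"wz":0,"claw":20},{"dx":0,"dy":0,"dz":0,"wx":0,"wy":0,"wz":0,"claw":20},{"dx":0,"dy":0,"dz":0,"wx":0,"wy":0,"wz":0,"claw":20}]'
python3 -m inch '[{"dx":0,"dy":0,"dz":0,"wx":0,"wy":0,"wz":0,"claw":35},{"dx":0,"dy":0,"dz":0,"wx":0,"wy":0,"wz":0,"claw":42},{"dx":0,"dy":0,"dz":0,"wx":0,"wy":0,"wz":0,"claw":55},{"dx":0,"dy":0,"dz":0,"wx":0,"wy":0,"wz":0,"claw":60},{"dx":0,"dy":0,"dz":0,"wx":0,"wy":0,"wz":0,"claw":60}]'
python3 -m inch '[{"dx":0,"dy":0,"dz":-20,"wx":0,"wy":0,"wz":0,"claw":60},{"dx":0,"dy":0,"dz":-30,"wx":0,"wy":0,"wz":0,"claw":60},{"dx":0,"dy":0,"dz":-30,"wx":0,"wy":0,"wz":0,"claw":60},{"dx":0,"dy":0,"dz":-40,"wx":0,"wy":0,"wz":0,"claw":60},{"dx":0,"dy":0,"dz":-40,"wx":0,"wy":0,"wz":0,"claw":60}]'
python3 - <<'E'
from plant import *
from h import *
s=snapshot("side");t=snapshot("top")
np.savez("top1.npz",**t);np.savez("side1.npz",**s)
cv2.imwrite("pics/k3.png",np.hstack([cv2.resize(s["image"][120:280,160:373,::-1],(400,300),interpolation=2),cv2.resize(t["image"][130:250,140:300,::-1],(400,300),interpolation=2)]))
print(get_state()["tool_pos"],get_state()["tcp_rot"])
E
```

```text
time_s: 5.92
tool_pos: [0.4827, -0.2722, 0.0157]
tcp_rot: [0.147, 0.989, -0.0, 0.001]
force: [-1.5, 0.4, 6.6]
opening: 0.386
grip_force: 30.7
time_s: 6.33
tool_pos: [0.4819, -0.2717, 0.0143]
tcp_rot: [0.147, 0.989, 0.0, 0.0]
force: [0.7, 0.1, 0.4]
opening: 0.702
grip_force: 0.0
time_s: 6.75
tool_pos: [0.481, -0.2714, 0.1754]
tcp_rot: [0.147, 0.989, 0.0, -0.001]
force: [1.1, -0.4, -0.2]
opening: 0.703
grip_force: 0.0
[ 0.48543027 -0.27406463  0.18051051] [ 0.14714149  0.98909969 -0.00148586  0.00538325]
```

View pics/k3.png

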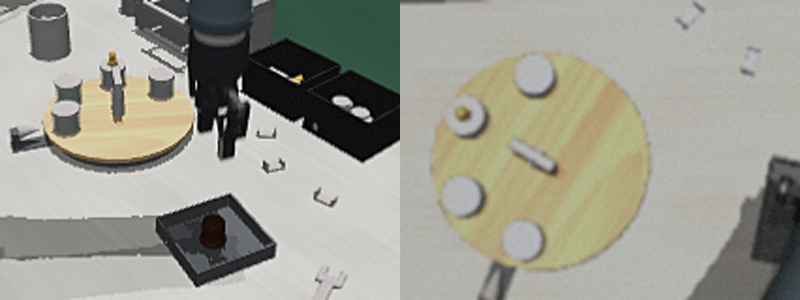

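The knob stands upright in the tray at (213,230), released. The carousel is clear in the top crop (handle (533,156), fitting (462,114)). Second measurement of the angles before gripping the handle:

Run:
```python
from h import *
from plant import *
T=dict(np.load("top1.npz"));H=hsv(T)
W=(H[...,0]>12)&(H[...,0]<32)&(H[...,1]>50)&(H[...,2]>110)
b=max(blobs(W,500),key=lambda x:x[1][4]);cn=max(cv2.findContours(b[2].astype(np.uint8),0,1)[0],key=len)
C=np.array(cv2.fitEllipse(plane(T,cv2.convexHull(cn),.03)[:,:2].astype(np.float32))[0]);print("C",C)
# fitting: brass blob at z~.095; handle: grey blob inside platter at z .112; pointer: depth
g=lambda x,y:(140+x/2.5-.3,130+y/2.5-.3)
for n,p,z in(("fit",g(62,113),.098),("h1",g(114,144),.112),("h2",g(152,166),.112)):
    q=plane(T,[p],z)[0];d=q[:2]-C;print(n,q.round(4),np.hypot(*d).round(4),np.degrees(np.arctan2(d[1],d[0])).round(1))
P=cloud(T,np.ones((384,512),bool));d=P[:,:2]-C;R=np.hypot(*d.T)
m=(R<.045)&(P[:,2]>.09);c=P[m][:,:2];print("handle",m.sum(),c.mean(0),cv2.minAreaRect(c.astype(np.float32)),cv2.fitLine(c.astype(np.float32),2,0,.01,.01).ravel())
# lids by depth
for a in(0.4,58.5,117,172):
    m=(np.hypot(P[:,0]-C[0]-.1*np.cos(np.radians(a)),P[:,1]-C[1]-.1*np.sin(np.radians(a)))<.035)&(P[:,2]>.068);q=P[m].mean(0)[:2]-C;print("lid",m.sum(),np.hypot(*q).round(4),np.degrees(np.arctan2(q[1],q[0])).round(1))
m=(R>.13)&(R<.2)&(P[:,2]>.0065)&(P[:,2]<.05)&(abs(np.degrees(np.arctan2(d[:,1],d[:,0]))-160)<20)&((R>.14));q=P[m];print("ptr",len(q),q.mean(0),cv2.minAreaRect(q[:,:2].astype(np.float32)),np.degrees(np.arctan2(*(q.mean(0)[:2]-C)[::-1])))
K=(H[...,2]<90)&(H[...,1]>80)
s=get_state();print(s["time_s"],s["tool_pos"],s["joint_pos"].round(2))
```

```text
C [0.55375832 0.05972098]
fit [0.6036 0.1436 0.098 ] 0.0976 59.3
h1 [0.5652 0.0796 0.112 ] 0.0229 60.1
h2 [0.5395 0.0353 0.112 ] 0.0283 -120.3
handle 105 [0.55262154 0.05955615] ((0.5529708862304688, 0.06024022400379181), (0.05883518606424332, 0.013944849371910095), 59.81548309326172) [0.4993229  0.866416   0.55262154 0.05955615]
lid 210 0.0994 1.8
lid 210 0.0982 59.2
lid 205 0.0987 117.9
lid 202 0.0997 170.9
ptr 116 [0.39390192 0.11778522 0.03198953] ((0.40728262066841125, 0.12394759058952332), (0.05877302587032318, 0.06799478083848953), 85.99036407470703) 160.0375865330032
6.85 [ 0.48543027 -0.27406463  0.18051051] [ 0.18  0.45  0.33  1.86 -0.19  0.85  1.88]
```

```bash
python3 -m inch '[{"dx":0,"dy":0,"dz":0,"wx":0,"wy":0,"wz":0.12,"claw":60},{"dx":0,"dy":0,"dz":0,"wx":0,"wy":0,"wz":0.12,"claw":60},{"dx":0,"dy":0,"dz":0,"wx":0,"wy":0,"wz":0.12,"claw":60},{"dx":0,"dy":0,"dz":0,"wx":0,"wy":0,"wz":0.12,"claw":60},{"dx":0,"dy":0,"dz":0,"wx":0,"wy":0,"wz":0.12,"claw":60}]'
python3 -m inch '[{"dx":0,"dy":0,"dz":0,"wx":0,"wy":0,"wz":0.12,"claw":60},{"dx":0,"dy":0,"dz":0,"wx":0,"wy":0,"wz":0.12,"claw":60},{"dx":0,"dy":0,"dz":0,"wx":0,"wy":0,"wz":0.12,"claw":60},{"dx":0,"dy":0,"dz":0,"wx":0,"wy":0,"wz":0.12,"claw":60},{"dx":0,"dy":0,"dz":0,"wx":0,"wy":0,"wz":0.12,"claw":60}]'
python3 -m inch '[{"dx":0,"dy":0,"dz":0,"wx":0,"wy":0,"wz":0.12,"claw":60},{"dx":0,"dy":0,"dz":0,"wx":0,"wy":0,"wz":0.12,"claw":60},{"dx":0,"dy":0,"dz":0,"wx":0,"wy":0,"wz":0.12,"claw":60},{"dx":0,"dy":0,"dz":0,"wx":0,"wy":0,"wz":0.12,"claw":60},{"dx":0,"dy":0,"dz":0,"wx":0,"wy":0,"wz":0.12,"claw":60}]'
cat > rem.py <<'E'
from plant import *
from scipy.spatial.transform import Rotation as Ro
import numpy as np
def rem(tgt,ang=None):
    s=get_state();R=Ro.from_quat(s["tcp_rot"]).as_matrix();y=np.degrees(np.arctan2(R[1,1],R[0,1]))
    print("tool mm",(R.T@(np.array(tgt)-s["tool_pos"])*1000).round(1),"y ang",y.round(1),"tilt",R[:,2].round(3),s["joint_pos"].round(2))
E
python3 -c "
from rem import *
rem([.553,.060,.18])"
```

```text
time_s: 7.27
tool_pos: [0.4816, -0.2716, 0.174]
tcp_rot: [0.435, 0.9, 0.0, -0.0]
force: [-0.5, 0.4, 0.1]
opening: 0.704
grip_force: 0.0
time_s: 7.68
tool_pos: [0.4816, -0.2715, 0.174]
tcp_rot: [0.682, 0.731, -0.0, -0.0]
force: [0.5, -0.6, -0.3]
opening: 0.703
grip_force: 0.0
time_s: 8.1
tool_pos: [0.4817, -0.2715, 0.174]
tcp_rot: [0.868, 0.497, -0.0, -0.0]
force: [-0.4, -0.3, -0.1]
opening: 0.704
grip_force: 0.0
tool mm [ 322.1 -106.    -6. ] y ang -30.4 tilt [-0.  0. -1.] [-0.14  0.55  0.78  1.88 -0.49  0.91  0.34]
```

```bash
python3 -m inch '[{"dx":36,"dy":-12,"dz":0,"wx":0,"wy":0,"wz":0,"claw":60},{"dx":36,"dy":-12,"dz":0,"wx":0,"wy":0,"wz":0,"claw":60},{"dx":36,"dy":-12,"dz":0,"wx":0,"wy":0,"wz":0,"claw":60},{"dx":36,"dy":-12,"dz":0,"wx":0,"wy":0,"wz":0,"claw":60},{"dx":36,"dy":-12,"dz":0,"wx":0,"wy":0,"wz":0,"claw":60}]'
python3 -m inch '[{"dx":36,"dy":-12,"dz":0,"wx":0,"wy":0,"wz":0,"claw":60},{"dx":36,"dy":-12,"dz":0,"wx":0,"wy":0,"wz":0,"claw":60},{"dx":36,"dy":-12,"dz":0,"wx":0,"wy":0,"wz":0,"claw":60},{"dx":34,"dy":-10,"dz":0,"wx":0,"wy":0,"wz":0,"claw":60},{"dx":0,"dy":0,"dz":0,"wx":0,"wy":0,"wz":0,"claw":60}]'
python3 -m inch '[{"dx":0,"dy":0,"dz":0,"wx":0,"wy":0,"wz":0,"claw":60},{"dx":0,"dy":0,"dz":0,"wx":0,"wy":0,"wz":0,"claw":60}]'
python3 -c "
from rem import *
rem([.553,.060,.08])"
```

```text
time_s: 8.52
tool_pos: [0.5199, -0.084, 0.1741]
tcp_rot: [0.866, 0.5, -0.0, -0.0]
force: [0.6, -0.0, -0.5]
opening: 0.705
grip_force: 0.0
time_s: 8.93
tool_pos: [0.5522, 0.0696, 0.1734]
tcp_rot: [0.863, 0.505, 0.001, -0.002]
force: [0.6, 1.0, 0.6]
opening: 0.7
grip_force: 0.0
time_s: 9.1
tool_pos: [0.5508, 0.0594, 0.174]
tcp_rot: [0.866, 0.5, -0.0, 0.0]
force: [0.3, -0.5, -0.8]
opening: 0.707
grip_force: 0.0
tool mm [ 1.7  1.6 94. ] y ang -30.0 tilt [-0.001 -0.001 -1.   ] [-0.76  0.56  0.78  1.88 -0.49  0.91 -0.27]
```

```bash
python3 -m inch '[{"dx":2,"dy":2,"dz":20,"wx":0,"wy":0,"wz":0,"claw":50},{"dx":0,"dy":0,"dz":25,"wx":0,"wy":0,"wz":0,"claw":50},{"dx":0,"dy":0,"dz":25,"wx":0,"wy":0,"wz":0,"claw":50},{"dx":0,"dy":0,"dz":16,"wx":0,"wy":0,"wz":0,"claw":50},{"dx":0,"dy":0,"dz":8,"wx":0,"wy":0,"wz":0,"claw":50}]'
python3 -m inch '[{"dx":0,"dy":0,"dz":0,"wx":0,"wy":0,"wz":0,"claw":40},{"dx":0,"dy":0,"dz":0,"wx":0,"wy":0,"wz":0,"claw":30},{"dx":0,"dy":0,"dz":0,"wx":0,"wy":0,"wz":0,"claw":20},{"dx":0,"dy":0,"dz":0,"wx":0,"wy":0,"wz":0,"claw":10},{"dx":0,"dy":0,"dz":0,"wx":0,"wy":0,"wz":0,"claw":5}]' 40
python3 -m inch '[{"dx":0,"dy":0,"dz":0,"wx":0,"wy":0,"wz":0,"claw":5},{"dx":0,"dy":0,"dz":0,"wx":0,"wy":0,"wz":0,"claw":5},{"dx":0,"dy":0,"dz":0,"wx":0,"wy":0,"wz":0,"claw":5}]'
python3 -c "
from rem import *
rem([.553,.060,.08])"
```

```text
time_s: 9.52
tool_pos: [0.5522, 0.0586, 0.0783]
tcp_rot: [0.867, 0.499, -0.002, -0.0]
force: [-0.2, -1.1, -0.0]
opening: 0.582
grip_force: 0.0
time_s: 9.93
tool_pos: [0.555, 0.0604, 0.0816]
tcp_rot: [0.866, 0.5, 0.001, 0.001]
force: [-0.1, -1.5, 7.1]
opening: 0.156
grip_force: 40.5
time_s: 10.18
tool_pos: [0.555, 0.0604, 0.0816]
tcp_rot: [0.866, 0.5, 0.001, 0.001]
force: [-0.9, -1.7, 6.4]
opening: 0.154
grip_force: 40.7
tool mm [-1.3 -1.5  1.6] y ang -30.0 tilt [ 0.002  0.    -1.   ] [-0.67  0.69  0.66  1.92 -0.62  0.74 -0.18]
```

Handle gripped (about 13 mm opening). Turning the carousel in stages while watching the forces.

```bash
python3 -m inch '[{"dx":0,"dy":0,"dz":0,"wx":0,"wy":0,"wz":-0.04,"claw":5},{"dx":0,"dy":0,"dz":0,"wx":0,"wy":0,"wz":-0.06,"claw":5},{"dx":0,"dy":0,"dz":0,"wx":0,"wy":0,"wz":-0.08,"claw":5},{"dx":0,"dy":0,"dz":0,"wx":0,"wy":0,"wz":-0.08,"claw":5},{"dx":0,"dy":0,"dz":0,"wx":0,"wy":0,"wz":-0.08,"claw":5}]'
python3 -m inch '[{"dx":0,"dy":0,"dz":0,"wx":0,"wy":0,"wz":-0.08,"claw":5},{"dx":0,"dy":0,"dz":0,"wx":0,"wy":0,"wz":-0.08,"claw":5},{"dx":0,"dy":0,"dz":0,"wx":0,"wy":0,"wz":-0.08,"claw":5},{"dx":0,"dy":0,"dz":0,"wx":0,"wy":0,"wz":-0.08,"claw":5},{"dx":0,"dy":0,"dz":0,"wx":0,"wy":0,"wz":-0.08,"claw":5}]'
python3 -c "
from rem import *
rem([.553,.060,.08])"
```

```text
time_s: 10.6
tool_pos: [0.5548, 0.0605, 0.0816]
tcp_rot: [0.768, 0.641, 0.001, 0.001]
force: [-1.5, -1.6, 6.7]
opening: 0.163
grip_force: 40.7
time_s: 11.02
tool_pos: [0.5546, 0.0604, 0.0816]
tcp_rot: [0.625, 0.78, 0.001, 0.001]
force: [-2.4, -1.8, 7.9]
opening: 0.159
grip_force: 40.8
tool mm [-0.1 -1.7  1.6] y ang 12.6 tilt [ 0.002  0.    -1.   ] [-0.54  0.64  0.47  1.91 -0.43  0.7   0.41]
```

```bash
python3 -m inch '[{"dx":0,"dy":0,"dz":0,"wx":0,"wy":0,"wz":-0.08,"claw":5},{"dx":0,"dy":0,"dz":0,"wx":0,"wy":0,"wz":-0.08,"claw":5},{"dx":0,"dy":0,"dz":0,"wx":0,"wy":0,"wz":-0.08,"claw":5},{"dx":0,"dy":0,"dz":0,"wx":0,"wy":0,"wz":-0.08,"claw":5},{"dx":0,"dy":0,"dz":0,"wx":0,"wy":0,"wz":-0.08,"claw":5}]'
python3 -m inch '[{"dx":0,"dy":0,"dz":0,"wx":0,"wy":0,"wz":-0.08,"claw":5},{"dx":0,"dy":0,"dz":0,"wx":0,"wy":0,"wz":-0.08,"claw":5},{"dx":0,"dy":0,"dz":0,"wx":0,"wy":0,"wz":-0.08,"claw":5},{"dx":0,"dy":0,"dz":0,"wx":0,"wy":0,"wz":-0.08,"claw":5},{"dx":0,"dy":0,"dz":0,"wx":0,"wy":0,"wz":-0.08,"claw":5}]'
python3 -m inch '[{"dx":0,"dy":0,"dz":0,"wx":0,"wy":0,"wz":-0.07,"claw":5},{"dx":0,"dy":0,"dz":0,"wx":0,"wy":0,"wz":-0.05,"claw":5},{"dx":0,"dy":0,"dz":0,"wx":0,"wy":0,"wz":-0.03,"claw":5},{"dx":0,"dy":0,"dz":0,"wx":0,"wy":0,"wz":-0.02,"claw":5},{"dx":0,"dy":0,"dz":0,"wx":0,"wy":0,"wz":0,"claw":5}]'
python3 -m inch '[{"dx":0,"dy":0,"dz":0,"wx":0,"wy":0,"wz":0,"claw":5},{"dx":0,"dy":0,"dz":0,"wx":0,"wy":0,"wz":0,"claw":5},{"dx":0,"dy":0,"dz":0,"wx":0,"wy":0,"wz":0,"claw":5}]'
python3 - <<'E'
from rem import *
from h import *
rem([.553,.060,.08])
s=snapshot("side");t=snapshot("top")
np.savez("top2.npz",**t);np.savez("side2.npz",**s)
cv2.imwrite("pics/k4.png",np.hstack([cv2.resize(s["image"][110:260,150:350,::-1],(400,300),interpolation=2),cv2.resize(t["image"][130:265,130:310,::-1],(400,300),interpolation=2)]))
for n,q in(("side",s),("top",t)):
    H=hsv(q)
    for b in blobs((H[...,0]>15)&(H[...,0]<30)&(H[...,1]>125)&(H[...,2]<200),6): 
        c=cloud(q,b[2]); m=np.median(c,0) if len(c) else None
        if m is not None and m[2]>.075 and np.hypot(m[0]-.553,m[1]-.06)<.14: print(n,b[0],b[1][4],m,np.degrees(np.arctan2(m[1]-.06,m[0]-.553)))
E
```

```text
time_s: 11.43
tool_pos: [0.5544, 0.0604, 0.0816]
tcp_rot: [0.458, 0.889, 0.0, 0.001]
force: [-1.8, -1.6, 7.8]
opening: 0.161
grip_force: 40.9
time_s: 11.85
tool_pos: [0.5543, 0.0602, 0.0816]
tcp_rot: [0.272, 0.962, -0.0, 0.0]
force: [-1.7, -2.6, 8.2]
opening: 0.158
grip_force: 40.9
time_s: 12.27
tool_pos: [0.5543, 0.0602, 0.0816]
tcp_rot: [0.191, 0.982, -0.0, 0.0]
force: [-2.5, -0.9, 9.6]
opening: 0.156
grip_force: 41.0
time_s: 12.52
tool_pos: [0.5543, 0.0602, 0.0816]
tcp_rot: [0.192, 0.981, -0.0, 0.0]
force: [-3.3, -1.1, 9.3]
opening: 0.158
grip_force: 41.0
tool mm [ 1.1 -0.7  1.6] y ang 67.9 tilt [ 0.001 -0.    -1.   ] [-0.35  0.6   0.22  1.9  -0.2   0.67  1.17]
side [191.96551724 170.93103448] 29 [0.45926626 0.09321537 0.0865121 ] 160.4877728039499
```

View pics/k4.png

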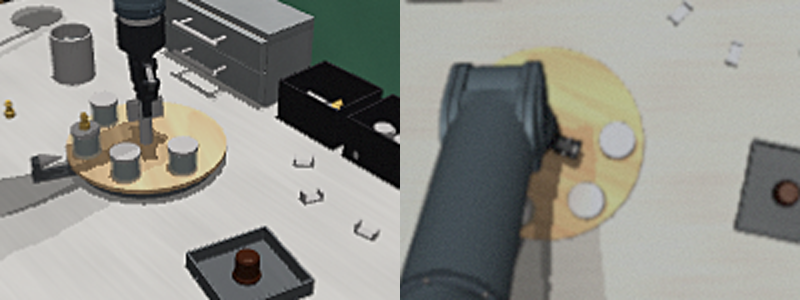

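The fitting jar (85,140) is next to the pointer in the side crop, and the knob (246,266) is still in the tray. The two visible lids in the top crop ((617,141) and (588,200)) give an angle check.

Run:
```python
from h import *
T=dict(np.load("top2.npz"));C=np.array([.5535,.0600])
P=cloud(T,np.ones((384,512),bool));d=P[:,:2]-C;R=np.hypot(*d.T)
for off in(58,112):
  for a0 in(158,):
    a=np.radians(a0+off);c=C+.1*np.array([np.cos(a),np.sin(a)])
    m=(np.hypot(*(P[:,:2]-c).T)<.04)&(abs(P[:,2]-.076)<.008);q=P[m].mean(0)[:2]-C
    print(m.sum(),np.hypot(*q).round(4),(np.degrees(np.arctan2(q[1],q[0]))-off)%360)
for x,y,o in((617,140,112),(588,200,58)):
    q=plane(T,[(130+(x-400)*.45-.3,130+y*.45-.3)],.076)[0][:2]-C;print(np.hypot(*q),(np.degrees(np.arctan2(q[1],q[0]))-o)%360)
```

```text
216 0.1001 157.51509122226386
211 0.1005 157.7161515046838
0.10031463844451077 157.3904137658251
0.10174582664978053 159.4406069630141
```

Jar at about 157.8° against the pointer at 160°, so I'm trimming by +2.2°.

```bash
python3 -m inch '[{"dx":0,"dy":0,"dz":0,"wx":0,"wy":0,"wz":-0.02,"claw":5},{"dx":0,"dy":0,"dz":0,"wx":0,"wy":0,"wz":-0.018,"claw":5},{"dx":0,"dy":0,"dz":0,"wx":0,"wy":0,"wz":0,"claw":5},{"dx":0,"dy":0,"dz":0,"wx":0,"wy":0,"wz":0,"claw":5},{"dx":0,"dy":0,"dz":0,"wx":0,"wy":0,"wz":0,"claw":5}]'
python3 -m inch '[{"dx":0,"dy":0,"dz":0,"wx":0,"wy":0,"wz":0,"claw":5},{"dx":0,"dy":0,"dz":0,"wx":0,"wy":0,"wz":0,"claw":5},{"dx":0,"dy":0,"dz":0,"wx":0,"wy":0,"wz":0,"claw":5},{"dx":0,"dy":0,"dz":0,"wx":0,"wy":0,"wz":0,"claw":5},{"dx":0,"dy":0,"dz":0,"wx":0,"wy":0,"wz":0,"claw":5}]'
python3 -c "
from rem import *
rem([.553,.06,.08]);print(finish_job())"
```

```text
time_s: 13.03
tool_pos: [0.5543, 0.0601, 0.0816]
tcp_rot: [0.173, 0.985, -0.0, 0.0]
force: [-1.6, -2.1, 9.9]
opening: 0.156
grip_force: 41.0
time_s: 13.45
tool_pos: [0.5543, 0.0601, 0.0816]
tcp_rot: [0.173, 0.985, -0.0, 0.0]
force: [-2.4, -0.7, 8.9]
opening: 0.159
grip_force: 41.0
tool mm [ 1.2 -0.6  1.6] y ang 70.1 tilt [ 0.001 -0.    -1.   ] [-0.35  0.6   0.21  1.9  -0.19  0.66  1.2 ]
the job is handed in; nothing more can be done
None
```

I handed the job in at 13.5 s, verdict not shown: the knob is released in the tray, and the gripper is holding the carousel with the fitting jar within about 1° of the pointer by my measurements.

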